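# Start and drive the last self-tapping screw of a shipping board

### The arm

A 6-joint arm with a two-finger parallel gripper is mounted at the origin on a cart in front of the work surface, level with it; the furniture and walls round the work are solid. World frame = base frame: x ahead of the robot, y to its left, z up, the work surface at z = 0. Lengths are in m, angles in degrees, forces in N, time in s.
With the tool pointing down it reaches from about 0.4 to 0.825 m from the base axis. Payload 7 kg.
Tool frame: the origin (TCP) lies between the finger pads; the fingertips stand 19 mm ahead of it and the grasp point (between the pads) is the TCP; x points along the fingers, y is the direction in which the jaws open and shut, and the axes are right-handed (so a half turn about x gives the same grasp; the last joint's range is limited). The gripper opens to 88 mm and grips with 3 to 60 N. Pads are 19 mm wide; open, the fingers measure 130 mm over their backs; the gripper's body (78 mm by 193 mm) begins 47 mm behind the grasp point.
Start: joints at [83.371, 20.546, 0.682, 0, -70.136, -16.507], TCP at [0.265, 0.621, 0.246] pointing down, gripper open.
Joint ranges: [-176.03, 176.03], [-82.01, 121.73], [-58.28, 71.71], [-173.87, 95.51], [-174.79, -0.11], [-173.66, 173.66]. Speed limits (degrees/s): [136.94, 136.94, 172.46, 180, 180, 180].

### API

Orientations are given as [roll, pitch, yaw] about the fixed x, y, z axes, in that order (R = Rz(yaw) Ry(pitch) Rx(roll)).
In Python, from plant import * gives the robot as it stands.
- The arm moves only by the tool step_arm, never from a script. Its argument "steps" is a list of rows, each a list of 2 entries, a list of its own where there are three numbers: the shift along the tool's x, y, z in units of 0.02 m (1.0 is 0.02 m), then the turn about the tool's x in units of 6 degrees (1.0 is 6 degrees). A call has 1 to 20 rows; each row shifts and turns the commanded pose from where the row before left it, along the tool's axes as they then stand; what a row does not reach is not made up. A row lasts 1/12 s, in which the tool goes at most 41.7 mm and 7.16 degrees, less where a joint would pass 70% of its speed; a pose out of reach is approached as far as the arm can. A call with a number of a shift or a turn outside -1 to 1 is refused whole. A call with a gripper value outside its range is refused whole. "fingers" is the closure, from 0 (fully open) to 1 (shut), set as the call begins (left out, the last holds). The fingers move at their own pace and stop on an object; "grip_force" is the grip in N (left out, the last holds). Time passes only in rows, so rows that do not move let the fingers close. It gives the time, the measured TCP pose, the force and the opening at its end, in the units of the state.
- get_state(): the state, without advancing time (a new reading comes with each control period).
- capture(name): name is "scene" or "side" or "wrist"; returns the picture (384x512x3 uint8, blue, green, red); there is no depth.
- camera_model(name): a dict with "intrinsics" (3x3 intrinsics, pixels), "rvec" (rotation vector, rad) and "tvec" (3), from world to camera coordinates, as OpenCV has them. Camera axes: x right, y down, z forward; pixel columns grow to the right and rows downward; lengths in m; the calibration is good to about 2 mm. A picture is of the moment at which its call begins: read the wrist's pose just before it. camera_model takes no time and is no camera call; for the wrist camera it gives the pose at the moment of the call.
- close_job(): hands the job in, once; it reports no verdict.
The state is a dict: "time_s": time; "joints": joint angles; "qd": joint speeds; "joint_torque": joint torques, N m; "tcp_pos": TCP position; "eef_rot": TCP orientation; "contact_force": force on the tool from outside, world axes, zero at the start; "moment": the same for the moment, N m; "gripper_width": finger opening in m.
Only numpy, scipy, OpenCV 4.12 (cv2) and the standard library are available. Lean on these libraries where they do the work, as an engineer would, in place of code of your own. Each camera call takes 0.05 s, during which the arm holds its last target.

### The job

The cylinder is going out on its plywood shipping board and the last of its four foot screws only stands in the pilot hole: take the nut driver from its block, set it on the screw and press down firmly while turning clockwise, so that the self-tapping thread bites, until the head sits fully home on the steel foot like the other three. Then put the driver back upright in its block; turn the screw with the driver, never with the fingers, and do not knock over the small cylinder standing by.

Things in the scene. Friction and masses are not known exactly. Their poses are not given: they have to be found in the camera images.
- driver: hand nut driver, 155 mm, standing in its block. Origin: centre of the open lower end, z up its axis. Round socket 32 mm wide to z=29; in it a hexagon 20 mm across flats, 11 mm deep, its lowest 3.5 mm flared to 24 mm; 11 mm shank; black handle 30x30 mm, flats across x and y, z=93 to 147, grey cap above. Hexagon corners point along own +-x and every 60 deg. 0.36 to 0.54 kg.
- screw: the last coach screw, upright; origin: centre of its flange's underside, z up. Bright hexagon head 19 mm across flats, 12 mm high, edges rounded, on a round flange 27 mm wide and 2 mm thick. Corners of the hexagon point along own +-x and every 60 deg. Starts 3.5 mm above the steel foot, 35.5 mm above the bench; near a board corner toward the robot, 24 mm from the upright bracket plate.
- screw_top (a point): centre of the top of the screw's head, 14 mm above screw (49.5 mm above the bench at the start, 46 mm when home)
- screw_drive (a joint): how deep the screw has been driven, in m: 0 at the start, 0.0035 home, flange on the steel foot. Lead 5 mm a turn: 0.7 turn. Turning (up to 0.1 N m) bites only under a push of 14 N or more, 16 to 20 N is right; with 12 N or less it spins on the spot. Keep the push up all the way. It gives 1 mm or so under the push and springs back. Pushing alone does not drive it.
- screw_turn (a joint): turn of the screw in its hole, rad, growing clockwise seen from above (clockwise drives it in); any value at the start
- tool_block: grey block 66x66x38 mm, fixed to the bench, origin under its centre. A round pocket 35 mm wide, 30 mm deep, with a chamfered mouth, in the middle of its top holds the driver
- pocket_floor (a point): centre of the pocket's floor, 8 mm above the bench; the driver's origin is here when it stands in the block
- board: plywood board 200x120x28 mm, fixed, origin under its centre, x along the cylinder's rod. On it an aluminium cylinder lies on two steel feet whose tops are 32 mm above the bench; its body, up to 90 mm high, spans x -39 to 39 mm, y -31 to 31 mm, the rod runs on to x=79 mm. Screws at x=+-63, y=+-28 mm; the one to drive is at x=-63, y=-28 mm, the other three are home.
- small_cylinder: bystander: small compact cylinder 53x52x106 mm standing loose on its base, origin under its centre
- air_gun: blue air gun hanging still on its wire between the robot and the bench, fixed; a body to keep clear of. About 180 mm long (along x) and 27 mm wide; it spans heights 0.17 to 0.34 m above the bench, from 90 mm nearer the robot than its origin to 90 mm beyond; the origin lies 136 mm above the bench
Not all that is in view belongs to the job. Of the things like the driver, leave any that is yellow; of the rest the larger one is meant. There is more than one size of the board; the one meant has the size given above.

How it is judged:
By the outcome, as a careful person would: the job done as asked, in the order asked, and still so for the second after the job is handed in, with the robot touching nothing.
It also fails if it takes over 64 s, if anything falls off the work surface, if the arm or the gripper's body presses on something with over 40 N, if the wrist force passes 120 N, or if a joint passes its speed limit or range.

## Working session

There is one attempt and no reset: what is moved stays moved. The work goes in short steps, Python scripts to look and compute and a tool call to move; the robot and the scene stay as the last step left them, time stands still between calls to the robot, and variables do not carry over. Pictures are saved under pics/ and viewed, and the job is handed in when it is done.

Besides the shell and the picture viewer there is one more tool, called after "Request:" as name(argument=value, ...) on one line, values as JSON. step_arm: Moves the arm, as the interface text tells. Its arguments: {"type":"object","properties":{"steps":{"type":"array","items":{"type":"array"}},"fingers":{"type":"number"},"grip_force":{"type":"number"}},"required":["steps"]}

```bash
ls; mkdir -p pics; python3 - <<'E'
from plant import *
import cv2
print(get_state())
for n in ["scene","side","wrist"]:
    m=camera_model(n); print(n,m)
    cv2.imwrite(f"pics/{n}0.png",capture(n))
E
```

```text
pics
{'time_s': 0.0, 'joints': array([ 8.33696900e+01,  2.05918652e+01,  6.32856999e-01, -2.18779723e-02,
       -7.01374420e+01, -1.65070436e+01]), 'qd': array([ 0.01098082,  0.00289568, -0.00858614,  0.01163323, -0.01367224,
        0.11823699]), 'joint_torque': array([-2.69040044e-05, -5.82719100e+01,  2.93063825e+01,  6.99740812e+00,
        6.98815507e-03, -1.63716059e-04]), 'tcp_pos': array([0.26506035, 0.62025724, 0.24460533]), 'eef_rot': array([  94.47152037,   89.90138061, -108.6732839 ]), 'contact_force': array([0.16287656, 0.10098878, 0.04071739]), 'moment': array([0.04028298, 0.03641982, 0.02807137]), 'gripper_width': 0.08776153888850322}
scene {'intrinsics': array([[361.89623689,   0.        , 252.10130651],
       [  0.        , 361.89623689, 189.61436178],
       [  0.        ,   0.        ,   1.        ]]), 'rvec': array([ 2.29098651, -0.94163674,  0.33201285]), 'tvec': array([-0.27624294,  0.4097812 ,  0.78127681])}
side {'intrinsics': array([[456.22588994,   0.        , 253.64091657],
       [  0.        , 456.22588994, 187.44709705],
       [  0.        ,   0.        ,   1.        ]]), 'rvec': array([ 0.02304382,  2.7203056 , -1.5486447 ]), 'tvec': array([0.48617478, 0.00209317, 1.45560484])}
wrist {'intrinsics': array([[336.29261746,   0.        , 254.46653297],
       [  0.        , 336.29261746, 193.72106484],
       [  0.        ,   0.        ,   1.        ]]), 'rvec': array([-1.64336651,  2.48683362,  0.3216751 ]), 'tvec': array([ 0.67485715, -0.03114792,  0.38946533])}
```

View pics/scene0.png

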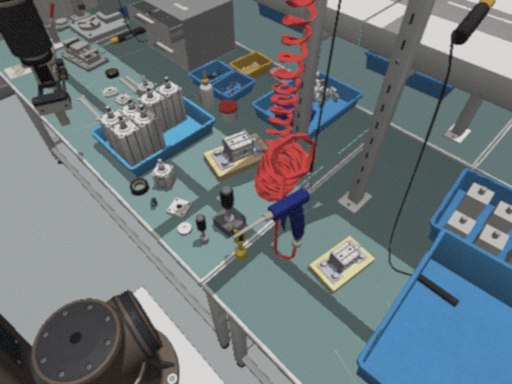

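View pics/side0.png

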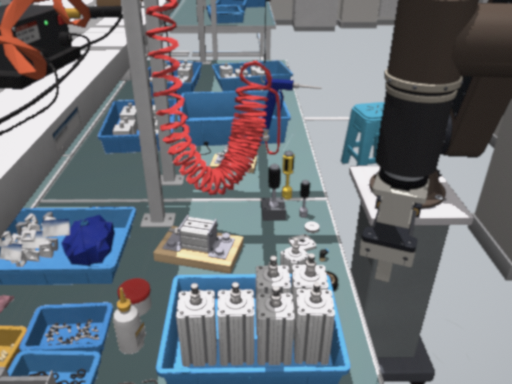

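View pics/wrist0.png

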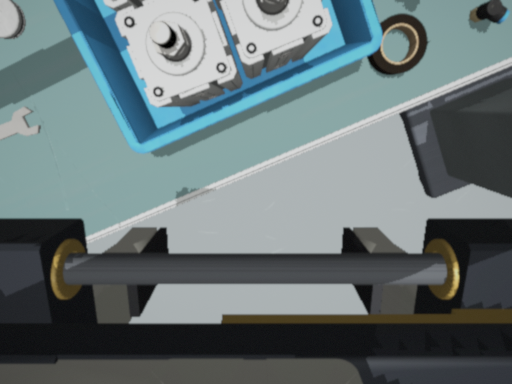

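```bash
cat > h.py <<'E'
from plant import *
import numpy as np, cv2
def RT(m): return cv2.Rodrigues(m["rvec"])[0], np.array(m["tvec"]).ravel()
def ray(m,px):
    R,t=RT(m); d=R.T@np.linalg.inv(m["intrinsics"])@np.array([px[0],px[1],1.]); return -R.T@t,d
def onz(m,px,z):
    c,d=ray(m,px); return c+d*(z-c[2])/d[2]
def proj(m,P):
    R,t=RT(m); p=m["intrinsics"]@(R@np.array(P,float)+t); return p[:2]/p[2]
def tri(ms,pxs):
    A=np.zeros((3,3));b=np.zeros(3)
    for m,p in zip(ms,pxs):
        c,d=ray(m,p);d/=np.linalg.norm(d);Q=np.eye(3)-np.outer(d,d);A+=Q;b+=Q@c
    return np.linalg.solve(A,b)
E
python3 - <<'E'
from h import *
s=cv2.imread("pics/scene0.png");d=cv2.imread("pics/side0.png")
a=cv2.resize(s[120:300,150:380],None,fx=3.4,fy=3.3,interpolation=cv2.INTER_CUBIC)
cv2.imwrite("pics/c1.png",a)
b=cv2.resize(d[60:280,140:340],None,fx=3.5,fy=2.7,interpolation=cv2.INTER_CUBIC)
b=cv2.resize(d[130:280,140:340],None,fx=4,fy=4,interpolation=cv2.INTER_CUBIC)
cv2.imwrite("pics/c2.png",b)
m=camera_model("scene");n=camera_model("side")
for p in [(237,152),(342,263),(230,222),(204,240),(240,255)]: print("scene",p,onz(m,p,0.03 if p[0] in(237,342,230) else 0))
for p in [(200,245),(240,160),(274,207),(304,214)]: print("side",p,onz(n,p,0.03))
E
```

```text
scene (237, 152) [0.6296066 0.3158641 0.03     ]
scene (342, 263) [ 0.54410406 -0.16823955  0.03      ]
scene (230, 222) [0.42662793 0.12690588 0.03      ]
scene (204, 240) [0.34746762 0.14949522 0.        ]
scene (240, 255) [0.38612407 0.04484862 0.        ]
side (200, 245) [0.6277745 0.3223895 0.03     ]
side (240, 160) [ 0.53019349 -0.14438625  0.03      ]
side (274, 207) [0.43088197 0.14985295 0.03      ]
side (304, 214) [0.34914013 0.18675299 0.03      ]
```

View pics/c1.png

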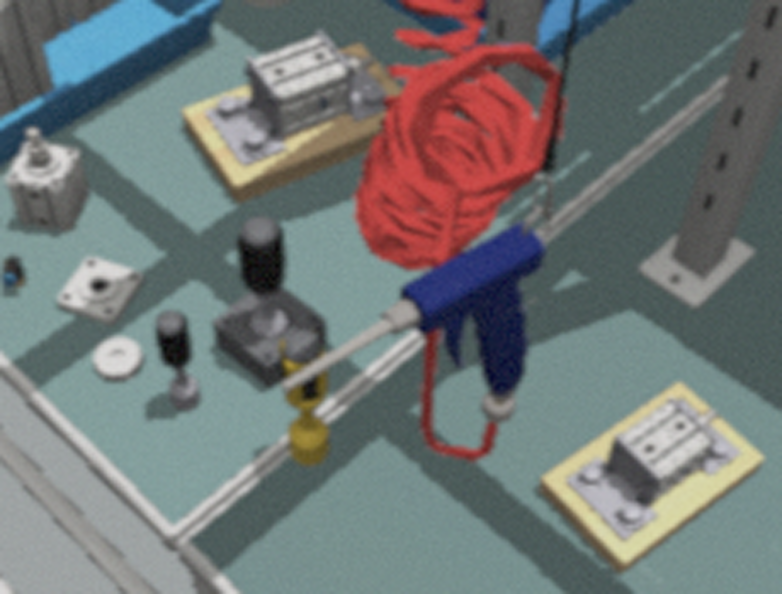

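View pics/c2.png

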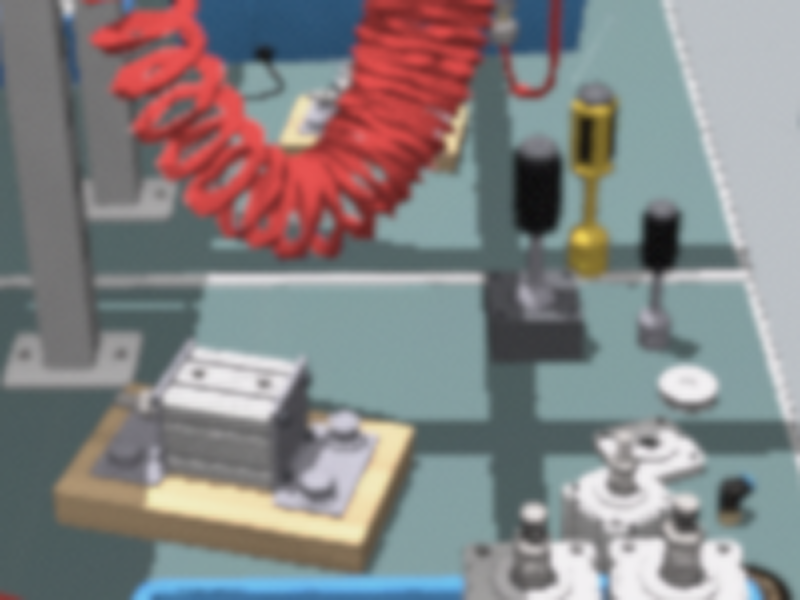

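```bash
python3 - <<'E'
from h import *
m=camera_model("scene");n=camera_model("side")
def S(p): return (150+p[0]/3.4,120+p[1]/3.3)
def D(p): return (140+p[0]/4,130+p[1]/4)
for nm,c in [("b1",[onz(m,S(p),.028) for p in [(185,118),(238,190),(405,115),(362,45)]]),("b1side",[onz(n,D(p),.028) for p in [(413,430),(365,545),(57,480),(135,385)]]),("b2",[onz(m,S(p),.028) for p in [(542,482),(622,555),(762,457),(682,385)]])]:
    c=np.array(c);print(nm,c.round(3).tolist(),c.mean(0).round(3),[round(float(np.linalg.norm(c[i]-c[i-1])),3) for i in range(4)], [np.degrees(np.arctan2(*(c[i]-c[i-1])[1::-1])).round(1) for i in range(4)])
# driver cap
print("driver cap tri",tri([m,n],[S((261,229)),D((541,147))]))
print("small", tri([m,n],[S((171,321)),D((661,208))]))
# block top corners
for p in [(243,292),(325,330),(268,385),(216,325)]: print("blk",onz(m,S(p),.038).round(4))
for p in [(486,280),(575,280),(585,328),(490,332)]: print("blkside",onz(n,D(p),.038).round(4))
print("smallcyl",onz(m,S((40,165)),.106), "airgun",tri([m,n],[(150+548/3.4,120+235/3.3),(293,82)]))
E
```

```text
b1 [[0.544, 0.38, 0.028], [0.517, 0.272, 0.028], [0.696, 0.234, 0.028], [0.74, 0.336, 0.028]] [0.624 0.305 0.028] [0.2, 0.11, 0.183, 0.111] [np.float64(167.4), np.float64(-104.0), np.float64(-12.1), np.float64(66.8)]
b1side [[0.519, 0.29, 0.028], [0.547, 0.403, 0.028], [0.74, 0.338, 0.028], [0.705, 0.237, 0.028]] [0.628 0.317 0.028] [0.194, 0.116, 0.204, 0.107] [np.float64(164.2), np.float64(75.9), np.float64(-18.4), np.float64(-109.2)]
b2 [[0.479, -0.115, 0.028], [0.474, -0.193, 0.028], [0.614, -0.218, 0.028], [0.626, -0.137, 0.028]] [ 0.548 -0.166  0.028] [0.148, 0.079, 0.143, 0.082] [np.float64(171.5), np.float64(-94.0), np.float64(-10.0), np.float64(82.0)]
driver cap tri [0.43220283 0.13824396 0.15515746]
small [0.34713654 0.1468101  0.11051134]
blk [0.4373 0.1739 0.038 ]
blk [0.4583 0.0971 0.038 ]
blk [0.389  0.0896 0.038 ]
blk [0.3987 0.1635 0.038 ]
blkside [0.4659 0.1246 0.038 ]
blkside [0.4014 0.1255 0.038 ]
blkside [0.3992 0.188  0.038 ]
blkside [0.4653 0.192  0.038 ]
smallcyl [0.37700168 0.35485802 0.106     ] airgun [ 0.40124546 -0.09704946  0.33929587]
```

```bash
python3 - <<'E'
from h import *
m=camera_model("scene");n=camera_model("side")
def S(p): return (150+p[0]/3.4,120+p[1]/3.3)
def T(a,b):
    X=tri([m,n],[a,b]); print(X.round(3),(proj(m,X)-a).round(1),(proj(n,X)-b).round(1))
T(S((288,384)),(322,88))
T(S((498,405)),(266,138))
T(S((548,240)),(268,80))
T((275,198),(218,192))
T((262,175),(218,192)); T((290,195),(190,170)); T((300,150),(255,65))
print("cams",[(-RT(c)[0].T@RT(c)[1]).round(2) for c in (m,n)])
d=cv2.imread("pics/side0.png");cv2.imwrite("pics/c3.png",cv2.resize(d[50:200,140:340],None,fx=4,fy=4,interpolation=cv2.INTER_CUBIC))
E
```

```text
[ 0.288 -0.056  0.312] [-1.4  0.9] [-1.  -0.3]
[ 0.447 -0.084  0.14 ] [-0.6  0.5] [-0.5 -0.3]
[ 0.447 -0.095  0.327] [-2.4  2.1] [-1.7 -1.1]
[0.584 0.092 0.04 ] [ 2.9 -2.4] [3.3 1.7]
[0.585 0.155 0.082] [ 1.  -0.8] [1.2 0.6]
[0.639 0.055 0.076] [ 11.  -10.7] [12.9  7.3]
[ 0.482 -0.038  0.384] [ 0.5 -0.5] [0.4 0.3]
cams [array([ 0.07, -0.33,  0.86]), array([0.51, 1.24, 0.74])]
```

View pics/c3.png

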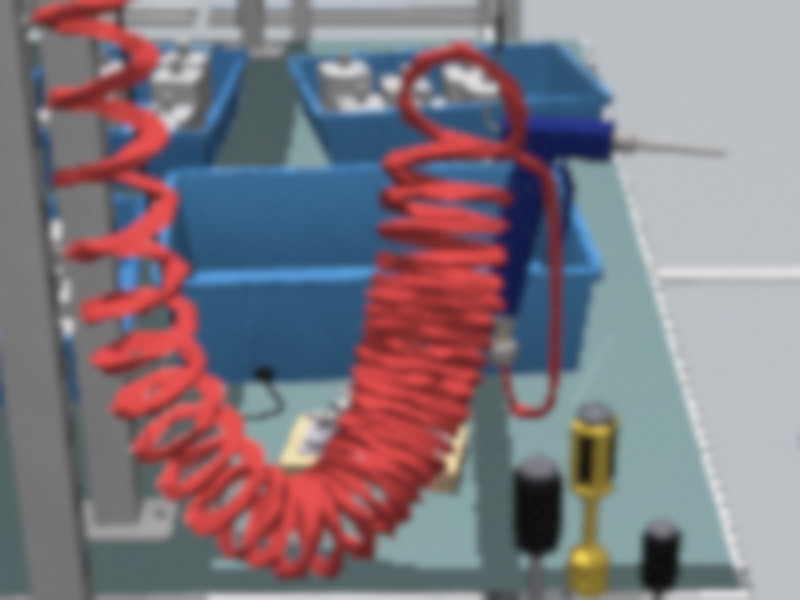

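```bash
python3 - <<'E'
from h import *
m=camera_model("scene");n=camera_model("side")
for a in [(162,55),(162,85),(167,115),(180,150),(205,180),(225,185),(245,165),(252,135),(250,105),(252,80),(268,80)]:
    c,d=ray(n,a)
    print(a,end=": ")
    for y in np.arange(-.1,.46,.08):
        X=c+d*(y-c[1])/d[1]; print(X.round(2)[[0,2]],proj(m,X).round().astype(int),end=" | ")
    print()
E
```

```text
(162, 55): [0.75 0.4 ] [407  96] | [0.74 0.42] [373  75] | [0.72 0.44] [341  55] | [0.71 0.46] [309  35] | [0.69 0.48] [279  16] | [0.68 0.5 ] [250  -2] | [0.67 0.52] [222 -19] | [0.65 0.54] [194 -36] | 
(162, 85): [0.76 0.31] [396 127] | [0.75 0.33] [366 105] | [0.73 0.36] [337  84] | [0.72 0.39] [308  64] | [0.7  0.41] [279  44] | [0.69 0.44] [252  24] | [0.67 0.46] [225   5] | [0.66 0.49] [199 -14] | 
(167, 115): [0.75 0.21] [384 158] | [0.74 0.24] [356 136] | [0.73 0.28] [330 114] | [0.71 0.31] [303  93] | [0.7  0.34] [277  71] | [0.68 0.37] [251  51] | [0.67 0.4 ] [225  30] | [0.65 0.43] [200  10] | 
(180, 150): [0.72 0.09] [365 195] | [0.71 0.13] [341 172] | [0.7  0.17] [317 150] | [0.69 0.21] [293 127] | [0.67 0.25] [269 105] | [0.66 0.29] [246  82] | [0.65 0.32] [222  60] | [0.64 0.36] [198  38] | 
(205, 180): [ 0.65 -0.02] [341 234] | [0.64 0.02] [320 210] | [0.63 0.07] [298 186] | [0.62 0.11] [276 162] | [0.62 0.16] [255 138] | [0.61 0.21] [233 114] | [0.6  0.25] [211  90] | [0.59 0.3 ] [189  66] | 
(225, 185): [ 0.58 -0.04] [326 252] | [0.58 0.  ] [305 226] | [0.57 0.05] [
[... 449 characters left out ...]
  0.29] [219 123] | [0.5  0.32] [197  97] | [0.5  0.36] [176  71] | [0.5  0.39] [154  46] | 
(250, 105): [0.5  0.24] [321 208] | [0.5  0.27] [294 179] | [0.5 0.3] [268 150] | [0.5  0.33] [243 123] | [0.5  0.36] [218  96] | [0.5  0.39] [195  71] | [0.5  0.42] [172  46] | [0.5  0.45] [150  22] | 
(252, 80): [0.49 0.32] [324 186] | [0.49 0.35] [295 156] | [0.49 0.37] [267 127] | [0.49 0.4 ] [240 100] | [0.5  0.42] [215  74] | [0.5  0.45] [190  49] | [0.5  0.47] [167  25] | [0.5 0.5] [145   3] | 
(268, 80): [0.44 0.32] [309 199] | [0.45 0.35] [280 167] | [0.45 0.37] [252 137] | [0.45 0.4 ] [226 108] | [0.46 0.42] [201  81] | [0.46 0.45] [178  55] | [0.47 0.47] [156  30] | [0.47 0.5 ] [134   6] |
```

```bash
cat >> h.py <<'E'
from scipy.spatial.transform import Rotation as Ro
def tool():
    s=get_state(); R=Ro.from_euler('xyz',s['eef_rot'],degrees=True).as_matrix(); return np.array(s['tcp_pos']),R,s
def yawof(R): return np.degrees(np.arctan2(R[1,1],R[0,1])) # world yaw of jaw axis
def goto(P):
    p,R,s=tool(); return (R.T@(np.array(P)-p)/0.02).round(3)
def rep():
    p,R,s=tool(); print(round(s['time_s'],2),"tcp",p.round(4),"jaw",yawof(R).round(2),"xax",R[:,0].round(3),"j6",s['joints'][5].round(1),"F",s['contact_force'].round(2),"M",s['moment'].round(3),"w",round(s['gripper_width'],4))
E
python3 - <<'E'
from h import *
rep(); p,R,s=tool(); print(R.round(3))
w=camera_model("wrist"); Rw,t=RT(w); C=-Rw.T@t
print("cam in tool",(R.T@(C-p)).round(4)); print("cam axes in tool",(R.T@Rw.T).round(3))
print(goto([0.36,0.2,0.30]), goto([0.43,0.25,0.30]))
E
```

```text
0.15 tcp [0.2651 0.6204 0.2448] jaw -113.14 xax [-0.    -0.001 -1.   ] j6 -16.5 F [-0.41  0.09  0.65] M [ 0.019 -0.019  0.048] w 0.0879
[[-0.    -0.393 -0.92 ]
 [-0.001 -0.92   0.393]
 [-1.     0.001 -0.   ]]
cam in tool [-0.1387 -0.0008 -0.0686]
cam axes in tool [[-0.    -0.256  0.967]
 [ 1.     0.001  0.   ]
 [-0.001  0.967  0.256]]
[ -2.733  17.466 -12.623] [ -2.738  13.792 -14.859]
```

Request:
step_arm(steps=[[[-1, 0, 0], 0], [[-1, 0, 0], 0], [[-1, 0, 0], 0], [[-1, 0.51, -0.98], 0], [[0, 0.51, -0.98], 0], [[0, 0.51, -0.98], 0], [[0, 0.51, -0.98], 0], [[0, 0.51, -0.98], 0], [[0, 0.51, -0.98], 0], [[0, 0.51, -0.98], 0], [[0, 0.51, -0.98], 0], [[0, 0.51, -0.98], 0], [[0, 0.51, -0.98], 0], [[0, 0.51, -0.98], 0], [[0, 0.51, -0.98], 0], [[0, 0.51, -0.98], 0], [[0, 0.51, -0.98], 0], [[0, 0.51, -0.98], 0], [[0, 0.51, -0.98], 0], [[0, 0.51, -0.98], 0]])

```text
time_s: 1.82
tcp_pos: [0.5039, 0.3293, 0.3253]
eef_rot: [58.2, 90.0, -144.9]
contact_force: [0.7, 0.1, -0.0]
gripper_width: 0.0876
```

Request:
step_arm(steps=[[[0.5, 0, 0], 0], [[0.3, 0, 0], 0], [[0, 0, 0], 0]])

```text
time_s: 2.07
tcp_pos: [0.5027, 0.3299, 0.3075]
eef_rot: [58.4, 89.8, -144.8]
contact_force: [-0.7, -0.4, -1.5]
gripper_width: 0.0877
```

```bash
python3 - <<'E'
from h import *
rep(); m=camera_model("wrist"); im=capture("wrist"); cv2.imwrite("pics/w1.png",im); np.savez("w1.npz",**m)
print(proj(m,[.56,.304,.0495]))
cv2.imwrite("pics/w1b.png",cv2.resize(im[:240],None,fx=1.56,fy=1.56,interpolation=cv2.INTER_CUBIC))
E
```

```text
2.07 tcp [0.5027 0.3299 0.3075] jaw -113.18 xax [-0.003 -0.002 -1.   ] j6 15.0 F [-0.73 -0.38 -1.52] M [-0.     0.057  0.02 ] w 0.0877
[255.56025782 109.63149286]
```

View pics/w1b.png

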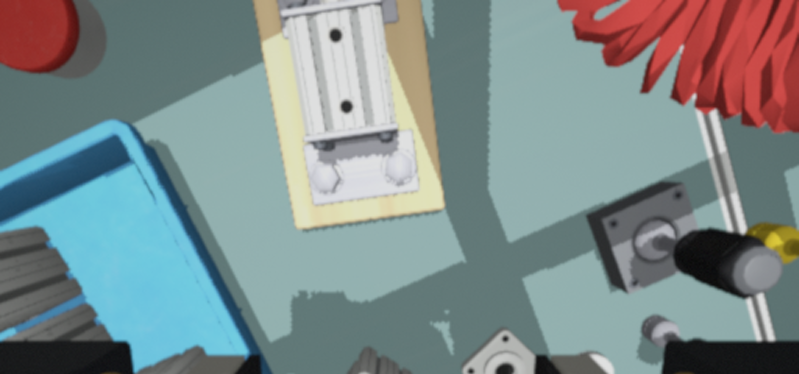

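```bash
python3 - <<'E'
from h import *
im=cv2.imread("pics/w1.png")
cv2.imwrite("pics/w1c.png",cv2.resize(im[75:145,180:290],None,fx=7,fy=7,interpolation=cv2.INTER_CUBIC))
cv2.imwrite("pics/w1d.png",cv2.resize(im[105:205,370:512],None,fx=5.6,fy=5.6,interpolation=cv2.INTER_CUBIC))
E
```

```text
(no output)
```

View pics/w1c.png

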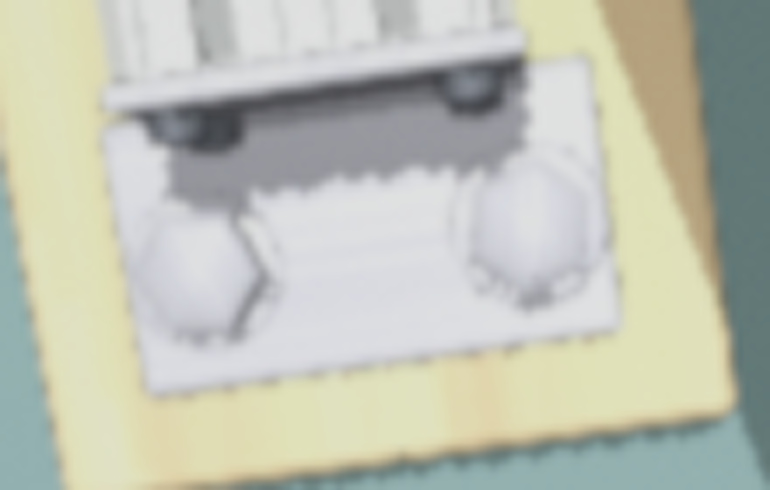

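View pics/w1d.png

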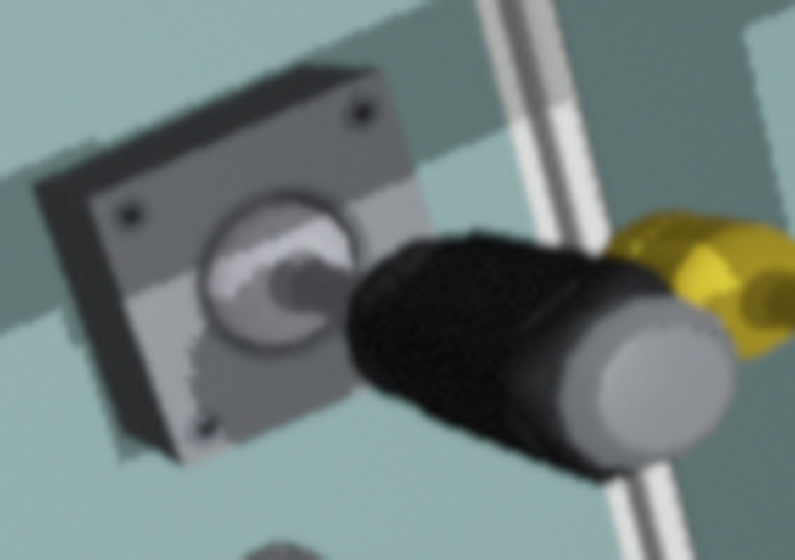

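```bash
python3 - <<'E'
from h import *
m=dict(np.load("w1.npz"))
A=lambda p:(180+p[0]/7,75+p[1]/7); B=lambda p:(370+p[0]/5.6,105+p[1]/5.6)
print("screw",onz(m,A((533,228)),.0495),"other",onz(m,A((198,272)),.046))
print("pocket",onz(m,B((282,270)),.038),"cap",onz(m,B((665,385)),.163))
c=[onz(m,B(p),.038)[:2] for p in [(90,203),(380,72),(180,462)]]
for v in (c[1]-c[0],c[2]-c[0]): print(np.degrees(np.arctan2(v[1],v[0])),np.linalg.norm(v))
print("ctr",(c[1]+c[2])/2)
k=[onz(m,A(p),.028)[:2] for p in [(735,405),(65,490)]]
v=k[0]-k[1];print("board end edge",k,np.degrees(np.arctan2(v[1],v[0]))+90,np.linalg.norm(v))
p,R,s=tool(); print((R.T@(np.array([.432-.05,.138+.021,.30])-p)/.02).round(2))
E
```

```text
screw [0.56183963 0.30249354 0.0495    ] other [0.57705239 0.35618477 0.046     ]
pocket [0.43361184 0.13952131 0.038     ] cap [0.43403393 0.14061858 0.163     ]
-87.96938170295931 0.06486319341916677
-178.8399064737131 0.06306781344983112
ctr [0.43354868 0.14058605]
board end edge [array([0.52001427, 0.28160492]), array([0.55276606, 0.39611097])] -15.961944960916298 0.11909792323563925
[ 0.44 10.25  2.19]
```

Request:
step_arm(steps=[[[0, 0.93, 0.18], 0], [[0, 0.93, 0.18], 0], [[0, 0.93, 0.18], 0], [[0, 0.93, 0.18], 0], [[0, 0.93, 0.18], 0], [[0, 0.93, 0.18], 0], [[0, 0.93, 0.18], 0], [[0, 0.93, 0.18], 0], [[0, 0.93, 0.18], 0], [[0, 0.93, 0.18], 0], [[0, 0.93, 0.18], 0], [[0, 0, 0], 0], [[0, 0, 0], 0]])

```text
time_s: 3.2
tcp_pos: [0.3863, 0.1579, 0.3104]
eef_rot: [-110.9, 89.9, 46.0]
contact_force: [-1.1, 0.2, 0.5]
gripper_width: 0.0875
```

```bash
python3 - <<'E'
from h import *
rep(); m=camera_model("wrist"); im=capture("wrist"); cv2.imwrite("pics/w2.png",im); np.savez("w2.npz",**m)
print(get_state()['joints'].round(1), proj(m,[.434,.140,.163]))
cv2.imwrite("pics/w2b.png",cv2.resize(im[:240],None,fx=1.56,fy=1.56,interpolation=cv2.INTER_CUBIC))
cv2.imwrite("pics/w2c.png",cv2.resize(im[30:200,150:370],None,fx=3.5,fy=3.5,interpolation=cv2.INTER_CUBIC))
E
```

```text
3.2 tcp [0.3863 0.1579 0.3104] jaw -113.08 xax [ 0.001  0.001 -1.   ] j6 17.3 F [-1.05  0.23  0.47] M [ 0.082 -0.041  0.039] w 0.0875
[ 49.6  -7.2 -23.    0.  -74.1  17.3] [252.97548139 126.84709529]
```

View pics/w2c.png

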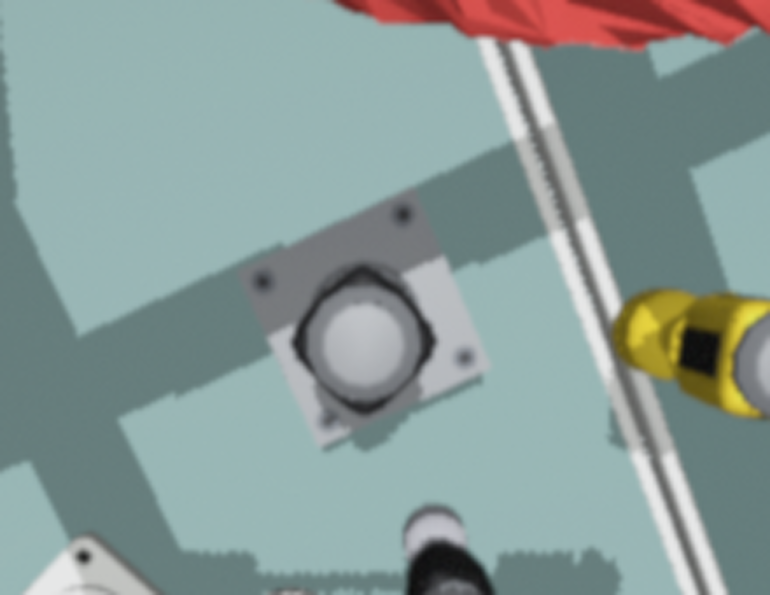

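```bash
python3 - <<'E'
from h import *
m=dict(np.load("w2.npz"))
A=lambda p:(150+p[0]/3.5,30+p[1]/3.5)
print(onz(m,A((363,343)),.163))
for a,b in [((362,265),(365,412)),((293,340),(433,342))]:
    v=(onz(m,A(b),.15)-onz(m,A(a),.15))[:2]; print(np.degrees(np.arctan2(v[1],v[0])),np.linalg.norm(v))
c=[onz(m,A(p),.038)[:2] for p in [(240,270),(418,187),(490,368),(324,448)]]; print("blk",np.mean(c,0))
E
```

```text
[0.4328863  0.13980252 0.163     ]
158.15204379872534 0.03608080795287166
-113.80956861604794 0.03497902190335579
blk [0.4319711  0.13887463]
```

Request:
step_arm(steps=[[[0, 0, -0.85], 0], [[0, -0.05, -0.85], 0], [[0, -0.05, -0.85], 0], [[0, 0, 0], -1], [[0, 0, 0], -1], [[0, 0, 0], -1], [[0, 0, 0], -1], [[0, 0, 0], -1], [[0, 0, 0], -1], [[0, 0, 0], -1], [[0, 0, 0], -1], [[0, 0, 0], -1], [[0, 0, 0], -1], [[0, 0, 0], -1], [[0, 0, 0], -1], [[0, 0, 0], -1], [[0, 0, 0], -1], [[0, 0, 0], -1], [[0, 0, 0], -1], [[0, 0, 0], -1]])

```text
time_s: 4.92
tcp_pos: [0.4348, 0.1405, 0.3093]
eef_rot: [-26.9, 90.0, -127.7]
contact_force: [1.0, 0.5, 0.3]
gripper_width: 0.0877
```

Request:
step_arm(steps=[[[0, 0, 0], -1], [[0, 0, 0], -1], [[0, 0, 0], -1], [[0, 0, 0], -1], [[0, 0, 0], -1], [[0, 0, 0], -0.5], [[0, 0, 0], 0], [[0, 0, 0], 0]])

```text
time_s: 5.58
tcp_pos: [0.4347, 0.1402, 0.3094]
eef_rot: [-62.6, 90.0, -130.8]
contact_force: [-0.5, -0.2, -0.1]
gripper_width: 0.0876
```

```bash
python3 - <<'E'
from h import *
rep(); print(get_state()['joints'].round(1)); print(goto([.434,.1405,.128]))
E
```

```text
5.58 tcp [0.4347 0.1402 0.3094] jaw 21.78 xax [-0. -0. -1.] j6 159.1 F [-0.46 -0.24 -0.09] M [-0.014 -0.181 -0.042] w 0.0876
[ 42.7  -2.9 -19.3   0.  -73.6 159.1]
[ 9.068 -0.022 -0.03 ]
```

Request:
step_arm(steps=[[[1, -0.06, 0], 0], [[1, 0, 0], 0], [[1, 0, 0], 0], [[1, 0, 0], 0], [[1, 0, 0], 0], [[1, 0, 0], 0], [[1, 0, 0], 0], [[1, 0, 0], 0], [[0.7, 0, 0], 0], [[0.35, 0, 0], 0], [[0, 0, 0], 0]])

```text
time_s: 6.5
tcp_pos: [0.4327, 0.1388, 0.1272]
eef_rot: [-71.6, 89.8, -139.8]
contact_force: [0.1, 0.1, 0.1]
gripper_width: 0.0875
```

Request:
step_arm(steps=[[[0, 0, 0], 0], [[0, 0, 0], 0], [[0, 0, 0], 0], [[0, 0, 0], 0], [[0, 0, 0], 0], [[0, 0, 0], 0], [[0, 0, 0], 0], [[0, 0, 0], 0], [[0, 0, 0], 0], [[0, 0, 0], 0]], fingers=1, grip_force=50)

```text
time_s: 7.33
tcp_pos: [0.4333, 0.1391, 0.1286]
eef_rot: [-49.4, 90.0, -117.5]
contact_force: [-0.1, 0.1, -0.4]
gripper_width: 0.0298
```

```bash
python3 - <<'E'
from h import *
rep()
E
```

```text
7.33 tcp [0.4333 0.1391 0.1286] jaw 21.86 xax [-0. -0. -1.] j6 159.1 F [-0.11  0.07 -0.35] M [-0.199 -0.16   0.036] w 0.0298
```

Request:
step_arm(steps=[[[-0.5, 0, 0], 0], [[-1, 0, 0], 0], [[-1, 0, 0], 0], [[-1, 0, 0], 0], [[-0.2, 0.5, -0.1], 0], [[0, 1, -0.25], 0], [[0, 1, -0.25], 0], [[0, 1, -0.25], 0], [[0, 1, -0.25], 0], [[0, 1, -0.25], 0], [[0, 1, -0.25], 0], [[0, 1, -0.25], 0], [[0, 1, -0.25], 0], [[0, 0.5, -0.1], 0], [[0, 0, 0], 0], [[0, 0, 0], 0], [[0, 0, 0], 0]])

```text
time_s: 8.75
tcp_pos: [0.5831, 0.2464, 0.2015]
eef_rot: [-83.9, 89.9, -152.1]
contact_force: [-0.1, -0.2, -4.3]
gripper_width: 0.03
```

```bash
python3 - <<'E'
from h import *
rep(); m=camera_model("wrist"); im=capture("wrist"); cv2.imwrite("pics/w3.png",im); np.savez("w3.npz",**m)
print(proj(m,[.5618,.3025,.0495]))
cv2.imwrite("pics/w3b.png",cv2.resize(im,None,fx=1.5,fy=1.5,interpolation=cv2.INTER_CUBIC))
E
```

```text
8.75 tcp [0.5831 0.2464 0.2015] jaw 21.84 xax [-0.002 -0.001 -1.   ] j6 161.3 F [-0.1  -0.2  -4.28] M [-0.087 -0.136 -0.017] w 0.03
[255.58406615 115.85601761]
```

View pics/w3b.png

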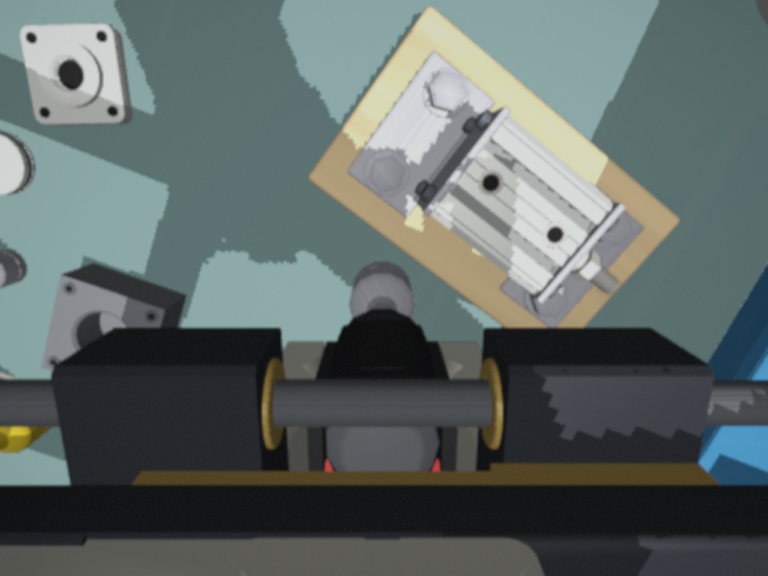

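```bash
python3 - <<'E'
from h import *
im=cv2.imread("pics/w3.png")
a=cv2.resize(im[90:145,220:295],None,fx=8,fy=8,interpolation=cv2.INTER_CUBIC)
a=cv2.convertScaleAbs(a,alpha=1.5,beta=-60)
b=cv2.resize(im[165:225,220:295],None,fx=8,fy=8,interpolation=cv2.INTER_CUBIC)
cv2.imwrite("pics/w3c.png",a);cv2.imwrite("pics/w3d.png",b)
E
```

```text
(no output)
```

View pics/w3c.png

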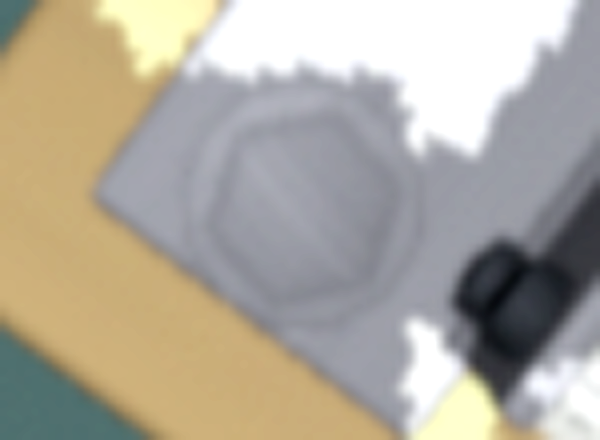

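View pics/w3d.png

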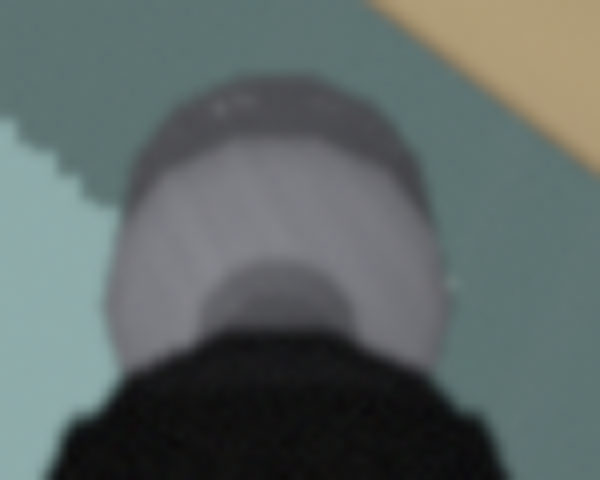

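```bash
python3 - <<'E'
from h import *
m=dict(np.load("w3.npz")); p,R,s=tool()
A=lambda q:(220+q[0]/8,90+q[1]/8)
C=[(340,112),(403,195),(375,283),(275,303),(213,220),(243,130)]
W=np.array([onz(m,A(q),.0485)[:2] for q in C]); c=W.mean(0); print("screw",c, np.linalg.norm(W-c,axis=1).round(4))
an=np.degrees(np.arctan2(*(W-c).T[::-1])); print(an.round(1),(an%60).round(1))
print("ctr direct",onz(m,A((307,207)),.0495), "flange",onz(m,A((305,208)),.0375))
# socket: top of socket at local z=29
for z,name in [(p[2]-.1206+.029,"soctop"),(p[2]-.1206,"bottom")]:
    print(name,(proj(m,[p[0],p[1],z])-[220,165])*8)
    # silhouettes
    t=np.linspace(0,2*np.pi,73); E=np.array([(proj(m,[p[0]+.016*np.cos(a),p[1]+.016*np.sin(a),z])-[220,165])*8 for a in t]); print(E.min(0),E.max(0))
E
```

```text
screw [0.56414665 0.30332449] [0.0103 0.0101 0.0106 0.0105 0.0101 0.0105]
[  93.2   29.3  -25.7  -87.6 -150.9  152.8] [33.2 29.3 34.3 32.4 29.1 32.8]
ctr direct [0.56398661 0.30336308 0.0495    ] flange [0.56405599 0.30288227 0.0375    ]
soctop [271.13662409 319.38805406]
[ 91.57365245 144.38396411] [450.656954  488.5342554]
bottom [272.39627099 235.67861777]
[111.64727161  77.99217562] [433.0971112  388.63136827]
```

Request:
step_arm(steps=[[[-1, 0, 0], 0], [[-0.2, 0.06, -0.4], 0], [[0, 0.06, -0.75], 0.3], [[0, 0, -0.75], 0.3], [[0, 0, -0.75], 0.3], [[0, 0, -0.35], 0.3], [[0, 0, 0], 0], [[0, 0, 0], 0]])

```text
time_s: 9.47
tcp_pos: [0.5652, 0.3045, 0.2268]
eef_rot: [137.1, 90.0, 61.9]
contact_force: [-0.3, -1.0, -5.7]
gripper_width: 0.0295
```

```bash
python3 - <<'E'
from h import *
rep();rep();print(goto([.563,.303,.172]))
E
```

```text
9.47 tcp [0.5652 0.3045 0.2268] jaw 14.76 xax [ 0.  0. -1.] j6 149.1 F [-0.26 -0.99 -5.72] M [-0.193 -0.17  -0.008] w 0.0295
9.47 tcp [0.5652 0.3045 0.2268] jaw 14.76 xax [ 0.  0. -1.] j6 149.1 F [-0.26 -0.99 -5.72] M [-0.193 -0.17  -0.008] w 0.0295
[ 2.738 -0.126  0.044]
```

Request:
step_arm(steps=[[[0.4, -0.1, 0.04], 0], [[0.7, 0, 0], 0], [[0.7, 0, 0], 0], [[0.5, 0, 0], 0], [[0.3, 0, 0], 0], [[0.1, 0, 0], 0], [[0, 0, 0], 0], [[0, 0, 0], 0]])

```text
time_s: 10.13
tcp_pos: [0.5644, 0.303, 0.1731]
eef_rot: [99.9, 90.0, 24.6]
contact_force: [0.1, 0.4, -3.9]
gripper_width: 0.0298
```

```bash
python3 - <<'E'
from h import *
rep();print(goto([.563,.303,.172]))
a=capture("side");b=capture("scene")
s=np.hstack([cv2.resize(a[190:270,160:250],(450,400),interpolation=2),cv2.resize(b[110:190,190:262],(350,400),interpolation=2)]);cv2.imwrite("pics/s1.png",s)
rep()
E
```

```text
10.13 tcp [0.5644 0.303  0.1731] jaw 14.67 xax [ 0.001  0.    -1.   ] j6 149.0 F [ 0.13  0.36 -3.87] M [-0.025 -0.189 -0.037] w 0.0298
[ 0.056 -0.07  -0.016]
10.23 tcp [0.5645 0.3032 0.1734] jaw 14.67 xax [ 0.001  0.001 -1.   ] j6 149.0 F [-0.03  0.58 -5.2 ] M [-0.05  -0.124 -0.019] w 0.0301
```

View pics/s1.png

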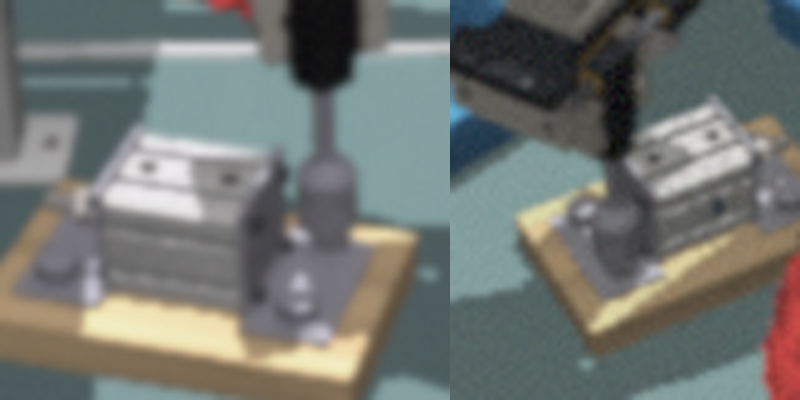

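Request:
step_arm(steps=[[[0.05, -0.04, 0], 0], [[0.05, 0, 0], 0], [[0.05, 0, 0], 0], [[0.05, 0, 0], 0], [[0.05, 0, 0], 0], [[0, 0, 0], 0], [[0, 0, 0], 0]])

```text
time_s: 10.82
tcp_pos: [0.5632, 0.3027, 0.1674]
eef_rot: [-54.7, 90.0, -130.0]
contact_force: [0.2, -0.6, -4.3]
gripper_width: 0.0297
```

```bash
python3 - <<'E'
from h import *
rep()
E
```

```text
10.82 tcp [0.5632 0.3027 0.1674] jaw 14.67 xax [-0. -0. -1.] j6 149.0 F [ 0.15 -0.64 -4.3 ] M [-0.123 -0.154  0.009] w 0.0297
```

Request:
step_arm(steps=[[[0.05, 0, 0], 0], [[0.05, 0, 0], 0], [[0.05, 0, 0], 0], [[0, 0, 0], 0], [[0, 0, 0], 0]])

```text
time_s: 11.23
tcp_pos: [0.5634, 0.3025, 0.165]
eef_rot: [37.2, 90.0, -38.1]
contact_force: [-1.3, -3.3, 0.1]
gripper_width: 0.0298
```

```bash
python3 - <<'E'
from h import *
rep()
E
```

```text
11.23 tcp [0.5634 0.3025 0.165 ] jaw 14.67 xax [ 0. -0. -1.] j6 149.0 F [-1.3  -3.32  0.13] M [-1.19  -0.023  0.035] w 0.0298
```

Request:
step_arm(steps=[[[0, 0, 0.03], 0], [[0, 0, 0], 0.35], [[0, 0, 0], 0.35], [[0, 0, 0], 0.35], [[0, 0, 0], 0.35], [[0.02, 0, 0], 0.35], [[0, 0, 0], 0], [[0, 0, 0], 0]])

```text
time_s: 11.9
tcp_pos: [0.5635, 0.3022, 0.1646]
eef_rot: [118.4, 90.0, 32.6]
contact_force: [-2.1, -1.7, 2.5]
gripper_width: 0.0299
```

```bash
python3 - <<'E'
from h import *
rep()
E
```

```text
11.9 tcp [0.5635 0.3022 0.1646] jaw 4.24 xax [ 0.  0. -1.] j6 138.6 F [-2.08 -1.68  2.48] M [-0.924  0.546 -0.047] w 0.0299
```

Request:
step_arm(steps=[[[0, -0.03, 0.02], 0.2], [[0, 0, 0], 0.2], [[0.03, 0, 0], 0], [[0.03, 0, 0], 0], [[0, 0, 0], 0], [[0, 0, 0], 0]])

```text
time_s: 12.4
tcp_pos: [0.5631, 0.3019, 0.1628]
eef_rot: [123.8, 90.0, 35.5]
contact_force: [1.4, -1.8, 0.7]
gripper_width: 0.0298
```

```bash
python3 - <<'E'
from h import *
rep()
E
```

```text
12.4 tcp [0.5631 0.3019 0.1628] jaw 1.78 xax [ 0.  0. -1.] j6 136.1 F [ 1.43 -1.75  0.7 ] M [-0.43  -0.771  0.022] w 0.0298
```

Request:
step_arm(steps=[[[0.02, 0.02, 0.02], 0], [[0.03, 0, 0], 0], [[0.03, 0, 0], 0], [[0.03, 0, 0], 0], [[0, 0, 0], 0], [[0, 0, 0], 0]])

```text
time_s: 12.9
tcp_pos: [0.5633, 0.3017, 0.1615]
eef_rot: [136.3, 89.9, 48.1]
contact_force: [-1.9, 0.4, 6.8]
gripper_width: 0.0301
```

```bash
python3 - <<'E'
from h import *
rep()
E
```

```text
12.9 tcp [0.5633 0.3017 0.1615] jaw 1.79 xax [ 0.001  0.001 -1.   ] j6 136.2 F [-1.89  0.35  6.78] M [-0.069  0.763  0.08 ] w 0.0301
```

Request:
step_arm(steps=[[[0.0, 0, 0], -0.5], [[0.02, -0.02, 0], 0.5], [[0, 0, 0], 0.5], [[0.02, 0, 0], -0.5], [[0, 0, 0], 0], [[0, 0, 0], 0]])

```text
time_s: 13.4
tcp_pos: [0.563, 0.3016, 0.1595]
eef_rot: [152.4, 90.0, 64.1]
contact_force: [2.0, 0.6, -2.2]
gripper_width: 0.0296
```

```bash
python3 - <<'E'
from h import *
rep()
a=capture("side");b=capture("scene")
s=np.hstack([cv2.resize(a[190:270,160:250],(450,400),interpolation=2),cv2.resize(b[110:190,190:262],(350,400),interpolation=2)]);cv2.imwrite("pics/s2.png",s)
rep()
E
```

```text
13.4 tcp [0.563  0.3016 0.1595] jaw 1.72 xax [ 0.  0. -1.] j6 136.1 F [ 2.    0.59 -2.16] M [ 0.443 -1.229 -0.037] w 0.0296
13.5 tcp [0.563  0.3016 0.1596] jaw 1.71 xax [ 0.  0. -1.] j6 136.1 F [ 1.77  1.25 -3.68] M [ 0.588 -1.311 -0.013] w 0.0298
```

View pics/s2.png

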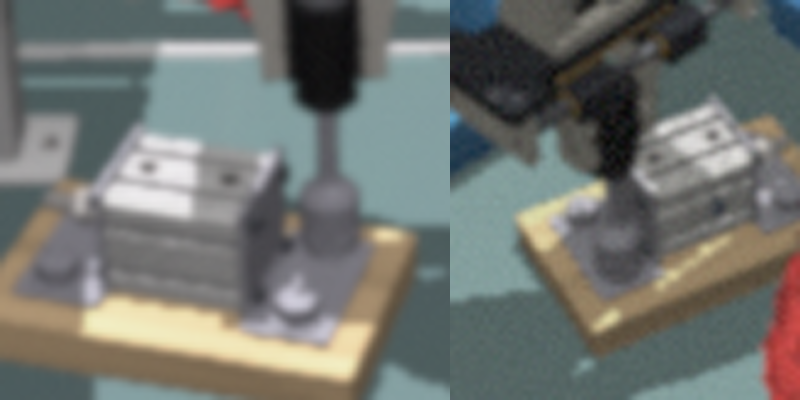

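Request:
step_arm(steps=[[[0.04, 0.015, 0], 0], [[0.04, 0, -0.01], 0], [[0.04, 0, 0], 0], [[0, 0, 0], 0], [[0, 0, 0], 0]])

```text
time_s: 13.92
tcp_pos: [0.5632, 0.3017, 0.1582]
eef_rot: [122.5, 90.0, 34.3]
contact_force: [-0.4, 1.2, 4.6]
gripper_width: 0.0295
```

```bash
python3 - <<'E'
from h import *
rep()
E
```

```text
13.92 tcp [0.5632 0.3017 0.1582] jaw 1.77 xax [ 0.  0. -1.] j6 136.1 F [-0.44  1.17  4.64] M [0.328 0.218 0.058] w 0.0295
```

Request:
step_arm(steps=[[[0.03, 0, 0], 0], [[0.03, 0, 0], 0], [[0, 0, 0], 0], [[0, 0, 0], 0]])

```text
time_s: 14.25
tcp_pos: [0.5632, 0.3016, 0.1578]
eef_rot: [115.4, 89.9, 27.2]
contact_force: [-2.6, 0.1, 10.3]
gripper_width: 0.0298
```

```bash
python3 - <<'E'
from h import *
rep()
E
```

```text
14.25 tcp [0.5632 0.3016 0.1578] jaw 1.78 xax [ 0.001  0.    -1.   ] j6 136.1 F [-2.58  0.06 10.34] M [0.143 1.315 0.042] w 0.0298
```

Request:
step_arm(steps=[[[0.035, -0.012, 0], 0], [[0, 0, 0], 0.5], [[0, 0, 0], 0.5], [[0.002, 0, 0], 0.5], [[0.002, 0, 0], 0.5], [[0.002, 0, 0], 0.5], [[0.002, 0, 0], 0.5], [[0, 0, 0], 0]])

```text
time_s: 14.92
tcp_pos: [0.563, 0.3017, 0.1574]
eef_rot: [134.5, 89.9, 28.1]
contact_force: [-5.2, 0.7, 13.5]
gripper_width: 0.0299
```

```bash
python3 - <<'E'
from h import *
rep()
E
```

```text
14.92 tcp [0.563  0.3017 0.1574] jaw -16.4 xax [ 0.001  0.001 -1.   ] j6 117.9 F [-5.18  0.68 13.49] M [0.028 1.836 0.017] w 0.0299
```

Request:
step_arm(steps=[[[0.004, -0.02, 0], 0.7], [[0.004, -0.02, 0], 0.7], [[0.004, 0, 0], 0.7], [[0.004, 0, 0], 0.7], [[0.004, 0, 0], 0.7], [[0.004, 0, 0], 0.7], [[0, 0, 0], 0]])

```text
time_s: 15.5
tcp_pos: [0.5626, 0.3019, 0.1571]
eef_rot: [150.3, 89.9, 18.6]
contact_force: [-3.4, -0.3, 12.1]
gripper_width: 0.0297
```

```bash
python3 - <<'E'
from h import *
rep()
E
```

```text
15.5 tcp [0.5626 0.3019 0.1571] jaw -41.67 xax [ 0.002  0.001 -1.   ] j6 92.6 F [-3.37 -0.3  12.12] M [-0.227  1.306 -0.012] w 0.0297
```

Request:
step_arm(steps=[[[0.01, -0.015, 0.013], 0.7], [[0.004, 0, 0], 0.7], [[0.004, 0, 0], 0.7], [[0.004, 0, 0], 0.7], [[0.004, 0, 0], 0.7], [[0.004, 0, 0], 0.7], [[0.004, 0, 0], 0.7], [[0.004, 0, 0], 0.7], [[0, 0, 0], 0]])

```text
time_s: 16.25
tcp_pos: [0.5623, 0.3021, 0.1566]
eef_rot: [-169.0, 89.9, 25.7]
contact_force: [-2.5, -0.5, 14.0]
gripper_width: 0.0302
```

```bash
python3 - <<'E'
from h import *
rep()
E
```

```text
16.25 tcp [0.5623 0.3021 0.1566] jaw -75.26 xax [ 0.002  0.001 -1.   ] j6 58.9 F [-2.52 -0.47 13.96] M [-0.042  1.441  0.006] w 0.0302
```

Request:
step_arm(steps=[[[0.004, 0, 0.01], 0.8], [[0.004, 0, 0.01], 0.8], [[0.004, 0, 0], 0.8], [[0.004, 0, 0], 0.8], [[0.004, 0, 0], 0.8], [[0.004, 0, 0], 0.8], [[0.004, 0, 0], 0.8], [[0.004, 0, 0], 0.8], [[0.004, 0, 0], 0.8], [[0.004, 0, 0], 0.8], [[0, 0, 0], 0]])

```text
time_s: 17.17
tcp_pos: [0.5622, 0.3025, 0.1559]
eef_rot: [-113.2, 89.8, 33.5]
contact_force: [-2.7, 1.2, 14.8]
gripper_width: 0.0296
```

```bash
python3 - <<'E'
from h import *
rep()
E
```

```text
17.17 tcp [0.5622 0.3025 0.1559] jaw -123.3 xax [ 0.003  0.002 -1.   ] j6 10.9 F [-2.72  1.19 14.76] M [ 0.559  1.271 -0.008] w 0.0296
```

Request:
step_arm(steps=[[[0.002, 0, 0], 0.8], [[0.003, 0, 0], 0.8], [[0.003, 0, 0], 0.8], [[0.003, 0, 0], 0.8], [[0.003, 0, 0], 0.8], [[0.003, 0, 0], 0.8], [[0.003, 0, 0], 0.8], [[0.003, 0, 0], 0.8], [[0.003, 0, 0], 0.8], [[0.003, 0, 0], 0.8], [[0, 0, 0], 0]])

```text
time_s: 18.08
tcp_pos: [0.5624, 0.3028, 0.1553]
eef_rot: [-62.3, 89.8, 36.4]
contact_force: [-2.0, 1.2, 12.7]
gripper_width: 0.0293
```

```bash
python3 - <<'E'
from h import *
rep()
E
```

```text
18.08 tcp [0.5624 0.3028 0.1553] jaw -171.3 xax [ 0.003  0.003 -1.   ] j6 -37.1 F [-1.97  1.17 12.66] M [ 0.952  0.921 -0.014] w 0.0293
```

Request:
step_arm(steps=[[[0.008, 0, 0], 0.8], [[0.004, 0, 0], 0.8], [[0.004, 0, 0], 0.8], [[0.004, 0, 0], 0.8], [[0.003, 0, 0], 0.8], [[0.003, 0, 0], 0.8], [[0.003, 0, 0], 0.8], [[0.003, 0, 0], 0.8], [[0.003, 0, 0], 0.8], [[0.003, 0, 0], 0.8], [[0, 0, 0], 0]])

```text
time_s: 19.0
tcp_pos: [0.5629, 0.3028, 0.1547]
eef_rot: [-19.1, 89.7, 31.7]
contact_force: [-0.4, 2.3, 11.7]
gripper_width: 0.0302
```

```bash
python3 - <<'E'
from h import *
rep()
E
```

```text
19.0 tcp [0.5629 0.3028 0.1547] jaw 140.71 xax [ 0.004  0.003 -1.   ] j6 -85.1 F [-0.36  2.27 11.7 ] M [0.825 0.073 0.006] w 0.0302
```

Request:
step_arm(steps=[[[0.02, 0, 0], 0.2], [[0.006, 0, 0], 0.7], [[0.004, 0, 0], 0.7], [[0.004, 0, 0], 0.7], [[0.004, 0, 0], 0.7], [[0.004, 0, 0], 0.7], [[0.004, 0, 0], 0.7], [[0, 0, 0], 0]])

```text
time_s: 19.67
tcp_pos: [0.5631, 0.3027, 0.1542]
eef_rot: [3.7, 89.7, 28.1]
contact_force: [-0.6, 0.6, 14.3]
gripper_width: 0.0296
```

```bash
python3 - <<'E'
from h import *
rep()
E
```

```text
19.67 tcp [0.5631 0.3027 0.1542] jaw 114.36 xax [ 0.005  0.002 -1.   ] j6 -111.5 F [-0.57  0.55 14.29] M [ 0.436  0.045 -0.038] w 0.0296
```

Request:
step_arm(steps=[[[0.003, 0, 0], 0.6], [[0.003, 0, 0], 0.6], [[0.003, 0, 0], 0.6], [[0, 0, 0], 0]])

```text
time_s: 20.0
tcp_pos: [0.5632, 0.3026, 0.1541]
eef_rot: [13.4, 89.7, 27.0]
contact_force: [-0.9, 0.5, 14.2]
gripper_width: 0.0296
```

```bash
python3 - <<'E'
from h import *
rep();print(get_state()['joint_torque'])
E
```

```text
20.0 tcp [0.5632 0.3026 0.1541] jaw 103.59 xax [ 0.005  0.002 -1.   ] j6 -122.2 F [-0.95  0.54 14.17] M [0.316 0.029 0.019] w 0.0296
[ -0.34269671 -46.84598565  20.46105802   4.04720396  -0.11475275
  -1.08662736]
```

Request:
step_arm(steps=[[[0.003, 0, 0], 0.6], [[0.003, 0, 0], 0.6], [[0.002, 0, 0], 0.6], [[0, 0, 0], 0]])

```text
time_s: 20.33
tcp_pos: [0.5632, 0.3025, 0.1541]
eef_rot: [22.0, 89.7, 24.8]
contact_force: [0.4, 0.3, 15.8]
gripper_width: 0.0298
```

```bash
python3 - <<'E'
from h import *
rep();print(get_state()['joint_torque'])
E
```

```text
20.33 tcp [0.5632 0.3025 0.1541] jaw 92.79 xax [ 0.005  0.002 -1.   ] j6 -133.0 F [ 0.42  0.31 15.81] M [ 0.039 -0.01   0.03 ] w 0.0298
[ 1.02152280e-02 -4.65532172e+01  2.04268795e+01  3.79070520e+00
  1.56193413e-02 -1.09501798e+00]
```

Request:
step_arm(steps=[[[0.002, 0, 0], 0.5], [[0, 0, 0], 0.5], [[0, 0, 0], 0]])

```text
time_s: 20.58
tcp_pos: [0.5632, 0.3025, 0.1541]
eef_rot: [27.3, 89.7, 24.1]
contact_force: [0.0, -0.3, 15.3]
gripper_width: 0.0298
```

```bash
python3 - <<'E'
from h import *
rep();print(get_state()['joint_torque'])
im=capture("wrist");cv2.imwrite("pics/w4.png",im)
E
```

```text
20.58 tcp [0.5632 0.3025 0.1541] jaw 86.83 xax [ 0.005  0.002 -1.   ] j6 -139.0 F [ 0.05 -0.27 15.34] M [-0.087 -0.01  -0.082] w 0.0298
[  0.10695446 -46.43837929  20.44975519   3.77397493   0.08247811
  -0.82925443]
```

View pics/w4.png

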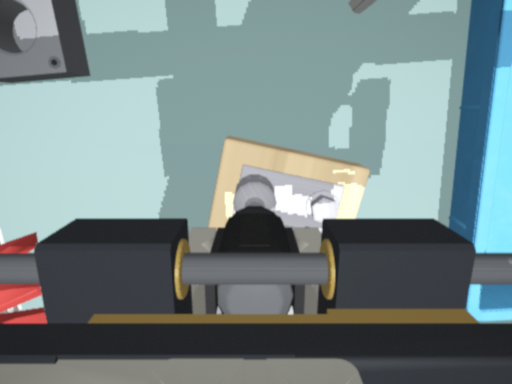

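Request:
step_arm(steps=[[[0, 0, 0], -0.5], [[-0.05, 0, 0], -0.5], [[-0.1, 0, 0], 0], [[-0.2, 0, 0], 0], [[-0.3, 0, 0], 0], [[-0.6, 0, 0], 0], [[-0.9, 0, 0], 0], [[-1, 0, 0], 0], [[-1, 0, 0], 0], [[-0.3, 0, 0.3], 0], [[0, 0, 0.8], 0], [[0, 0, 0.9], 0], [[0, 0, 0.5], 0], [[0, 0, 0], 0], [[0, 0, 0], 0]])

```text
time_s: 21.88
tcp_pos: [0.6109, 0.3036, 0.2376]
eef_rot: [-151.8, 89.8, -148.9]
contact_force: [-0.3, 0.3, -5.7]
gripper_width: 0.0297
```

```bash
python3 - <<'E'
from h import *
rep(); m=camera_model("wrist"); im=capture("wrist"); cv2.imwrite("pics/w5.png",im); np.savez("w5.npz",**m)
print(proj(m,[.563,.3025,.046]))
u,v=proj(m,[.563,.3025,.046]).astype(int)
cv2.imwrite("pics/w5b.png",cv2.resize(im[v-40:v+40,u-30:u+80],None,fx=7,fy=7,interpolation=2))
a=capture("side");b=capture("scene")
s=np.hstack([cv2.resize(a[190:270,160:250],(450,400),interpolation=2),cv2.resize(b[110:190,190:262],(350,400),interpolation=2)]);cv2.imwrite("pics/s3.png",s)
E
```

```text
21.88 tcp [0.6109 0.3036 0.2376] jaw 92.87 xax [-0.003 -0.002 -1.   ] j6 -129.8 F [-0.29  0.28 -5.66] M [ 0.048 -0.119 -0.057] w 0.0297
[255.51705399 127.34128709]
```

View pics/w5b.png

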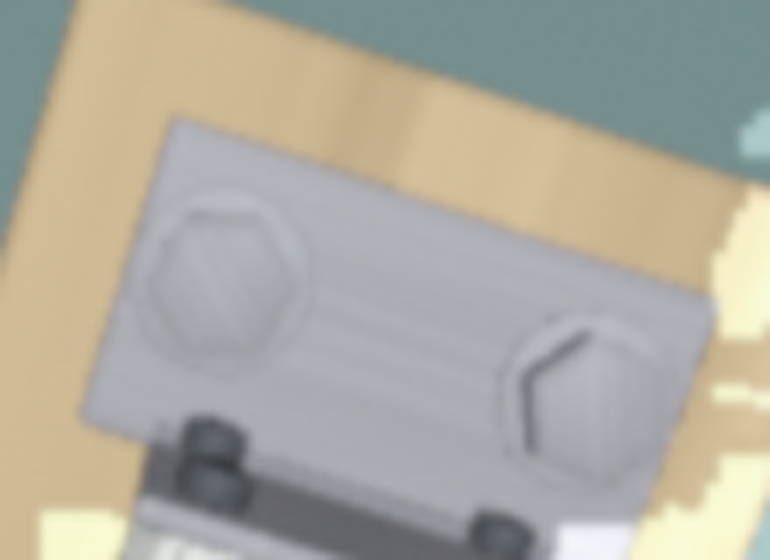

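View pics/s3.png

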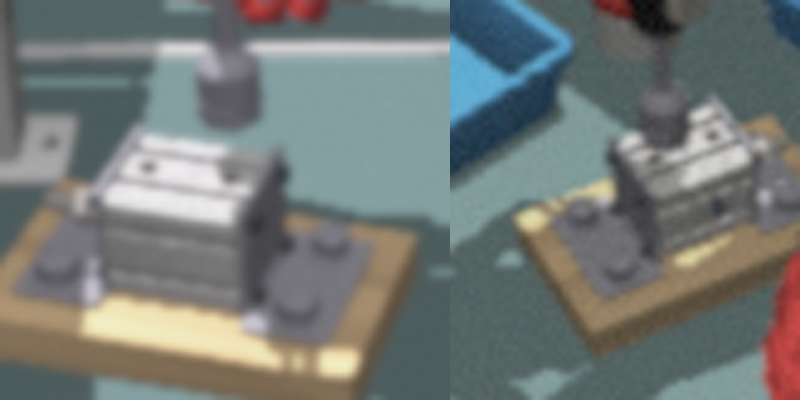

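```bash
python3 - <<'E'
from h import *
m=dict(np.load("w5.npz")); u,v=proj(m,[.563,.3025,.046]).astype(int)
A=lambda q:(u-30+q[0]/7,v-40+q[1]/7)
im=cv2.imread("pics/w5.png")
z=cv2.resize(im[v-22:v+18,u-18:u+22],None,fx=15,fy=15,interpolation=2); g=cv2.cvtColor(z,cv2.COLOR_BGR2GRAY); g=cv2.createCLAHE(3,(4,4)).apply(g); cv2.imwrite("pics/w5c.png",g)
C=[(190,210),(262,210),(297,272),(250,345),(180,345),(148,282)]
W=np.array([onz(m,A(q),.045)[:2] for q in C]); c=W.mean(0)
an=np.degrees(np.arctan2(*(W-c).T[::-1])); print(c,(an%60).round(1),np.linalg.norm(W-c,axis=1).round(4))
m1=dict(np.load("w1.npz"));
for zz in (.046,.0495): print(np.linalg.norm(onz(m,A((225,277)),zz)[:2]-onz(m,A((592,402)),.046)[:2]))
E
```

```text
[0.56236263 0.30350782] [28.1 31.4 37.1 26.6 31.1 36.3] [0.0101 0.0107 0.0105 0.0101 0.0108 0.0101]
0.05409294510290157
0.054176875457480705
```

View pics/w5c.png

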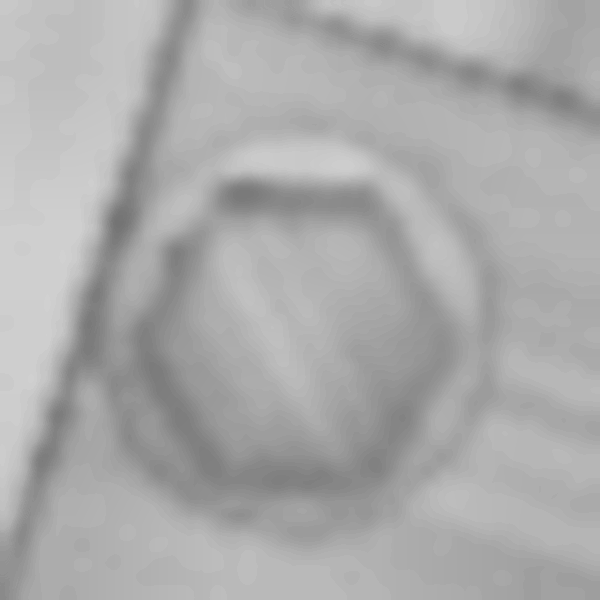

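```bash
python3 - <<'E'
from h import *
out=[]
for n in("side","scene"):
    m=camera_model(n); p=proj(m,[.5628,.303,.0495]); q=proj(m,[.5628,.303,.046]); print(n,p,q)
    u,v=p.round().astype(int)
    for im in (cv2.imread(f"pics/{n}0.png"),capture(n)):
        c=im[v-12:v+13,u-12:u+13]; out.append(cv2.convertScaleAbs(cv2.resize(c,(400,300),interpolation=2),alpha=1.2))
cv2.imwrite("pics/cmp.png",np.vstack([np.hstack(out[:2]),np.hstack(out[2:])]))
E
```

```text
side [225.78605604 233.94229003] [225.82542816 235.05245384]
scene [223.95960937 160.15005833] [224.03351933 160.93314056]
```

View pics/cmp.png

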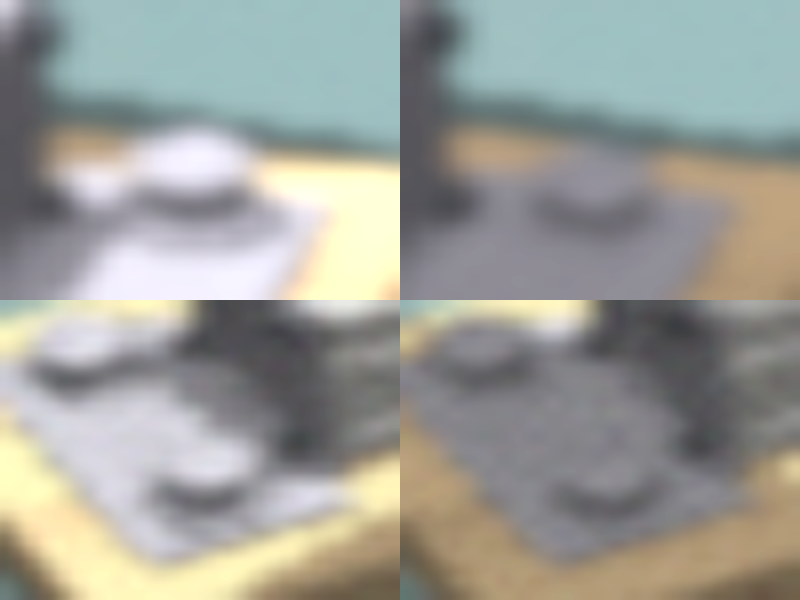

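Request:
step_arm(steps=[[[0, -0.2, -0.6], 0], [[0, -0.25, -0.9], 0], [[0, -0.25, -0.9], 0], [[0, -0.25, -0.9], 0], [[0, -0.25, -0.9], 0], [[0, -0.25, -0.9], 0], [[0, -0.25, -0.9], 0], [[0, -0.2, -0.6], 0], [[0, 0, 0], -0.6], [[0, 0, 0], -1], [[0, 0, 0], -1], [[0, 0, 0], -1], [[0, 0, 0], -1], [[0, 0, 0], -1], [[0, 0, 0], -1], [[0, 0, 0], -1], [[0, 0, 0], -1], [[0, 0, 0], -1], [[0, 0, 0], -1], [[0, 0, 0], -1]])

```text
time_s: 23.8
tcp_pos: [0.481, 0.2595, 0.2403]
eef_rot: [-18.4, 90.0, 54.5]
contact_force: [-0.4, -0.2, -3.6]
gripper_width: 0.0298
```

Request:
step_arm(steps=[[[0, 0, 0], -1], [[0, 0, 0], -1], [[0, 0, 0], -1], [[0, 0, 0], -1], [[0, 0, 0], -1], [[0, 0, 0], -1], [[0, 0, 0], -0.6], [[0, 0, 0], 0], [[0, 0, 0], 0]])

```text
time_s: 24.55
tcp_pos: [0.4811, 0.2595, 0.2402]
eef_rot: [-58.4, 90.0, 53.6]
contact_force: [0.6, -0.1, -4.4]
gripper_width: 0.0295
```

```bash
python3 - <<'E'
from h import *
rep(); print(goto([.4333,.1393,.2376]))
m=camera_model("wrist"); im=capture("wrist"); cv2.imwrite("pics/w6.png",im); np.savez("w6.npz",**m); print(proj(m,[.4333,.1393,.038]))
E
```

```text
24.55 tcp [0.4811 0.2595 0.2402] jaw -157.95 xax [ 0.     0.001 -1.   ] j6 -26.8 F [ 0.63 -0.08 -4.37] M [ 0.064 -0.037 -0.029] w 0.0295
[ 0.126  4.474 -4.673]
[348.31777453  77.57347533]
```

View pics/w6.png

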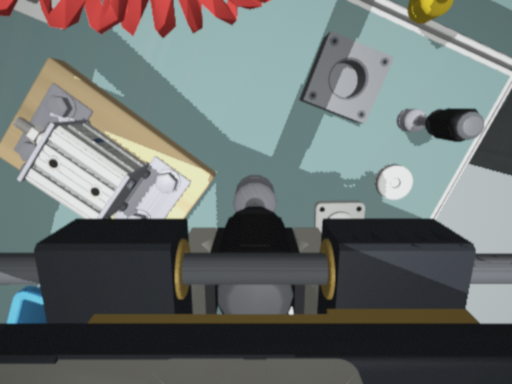

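```bash
python3 - <<'E'
from h import *
m=dict(np.load("w6.npz")); im=cv2.imread("pics/w6.png")
cv2.imwrite("pics/w6b.png",cv2.resize(im[25:130,290:400],None,fx=6,fy=5.6,interpolation=2))
E
```

```text
(no output)
```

View pics/w6b.png

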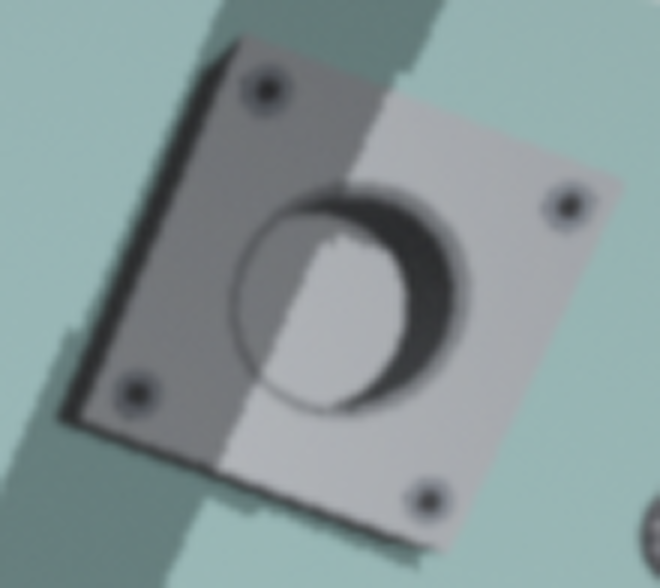

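Request:
step_arm(steps=[[[0, 0.4, -0.45], 0], [[0, 0.75, -0.78], 0], [[0, 0.75, -0.78], 0], [[0, 0.75, -0.78], 0], [[0, 0.75, -0.78], 0], [[0, 0.7, -0.7], 0], [[0, 0.35, -0.4], 0], [[0, 0, 0], 0], [[0, 0, 0], 0]])

```text
time_s: 25.35
tcp_pos: [0.4344, 0.1391, 0.2403]
eef_rot: [-73.2, 89.9, 38.8]
contact_force: [-0.7, 0.4, -4.3]
gripper_width: 0.0299
```

```bash
python3 - <<'E'
from h import *
rep(); print(goto([.4333,.1393,.17]))
m=dict(np.load("w6.npz"))
A=lambda q:(290+q[0]/6,25+q[1]/5.6)
for p in [(330,305),(333,300)]: print(onz(m,A(p),.038))
E
```

```text
25.35 tcp [0.4344 0.1391 0.2403] jaw -157.91 xax [ 0.001  0.001 -1.   ] j6 -20.5 F [-0.67  0.35 -4.31] M [ 0.139 -0.092  0.014] w 0.0299
[3.516 0.052 0.029]
[0.43549343 0.14205241 0.038     ]
[0.43540686 0.14113787 0.038     ]
```

```bash
python3 - <<'E'
from h import *
m=dict(np.load("w6.npz"))
A=lambda q:(290+q[0]/6,25+q[1]/5.6)
print(onz(m,A((349.5,298)),.038)); print(goto([.4333,.1393,.17]))
E
```

```text
[0.43310195 0.1398496  0.038     ]
[3.516 0.052 0.029]
```

Request:
step_arm(steps=[[[0.4, 0.05, 0.03], 0], [[0.8, 0, 0], 0], [[0.8, 0, 0], 0], [[0.8, 0, 0], 0], [[0.4, 0, 0], 0], [[0.2, 0, 0], 0], [[0, 0, 0], 0], [[0, 0, 0], 0]])

```text
time_s: 26.02
tcp_pos: [0.4335, 0.14, 0.1721]
eef_rot: [-141.0, 90.0, -28.8]
contact_force: [0.4, 0.1, -3.9]
gripper_width: 0.0294
```

```bash
python3 - <<'E'
from h import *
rep(); print(goto([.4333,.1395,.129]))
E
```

```text
26.02 tcp [0.4335 0.14   0.1721] jaw -157.81 xax [ 0. -0. -1.] j6 -20.6 F [ 0.38  0.13 -3.93] M [ 0.039 -0.059  0.059] w 0.0294
[ 2.155  0.021 -0.018]
```

Request:
step_arm(steps=[[[0.2, 0.01, -0.01], 0], [[0.2, 0, 0], 0], [[0.2, 0, 0], 0], [[0.2, 0, 0], 0], [[0.2, 0, 0], 0], [[0, 0, 0], 0]])

```text
time_s: 26.52
tcp_pos: [0.4325, 0.139, 0.1509]
eef_rot: [101.5, 89.9, -146.4]
contact_force: [0.3, -0.2, -4.6]
gripper_width: 0.0296
```

```bash
python3 - <<'E'
from h import *
rep()
E
```

```text
26.52 tcp [0.4325 0.139  0.1509] jaw -157.85 xax [-0.001 -0.001 -1.   ] j6 -20.6 F [ 0.28 -0.17 -4.59] M [ 0.031 -0.032  0.006] w 0.0296
```

Request:
step_arm(steps=[[[0.2, 0, 0], 0], [[0.2, 0, 0], 0], [[0.2, 0, 0], 0], [[0.2, 0, 0], 0], [[0.1, 0, 0], 0], [[0.1, 0, 0], 0], [[0, 0, 0], 0]])

```text
time_s: 27.1
tcp_pos: [0.4328, 0.1392, 0.1314]
eef_rot: [107.5, 90.0, -140.3]
contact_force: [-1.5, -0.3, -4.3]
gripper_width: 0.0299
```

```bash
python3 - <<'E'
from h import *
rep()
E
```

```text
27.1 tcp [0.4328 0.1392 0.1314] jaw -157.84 xax [-0.001 -0.    -1.   ] j6 -20.6 F [-1.54 -0.31 -4.26] M [ 0.104  0.002 -0.062] w 0.0299
```

Lower the rest gently until the floor carries it.

Request:
step_arm(steps=[[[0.05, 0, 0], 0], [[0.05, 0, 0], 0], [[0.03, 0, 0], 0], [[0, 0, 0], 0]])

```text
time_s: 27.43
tcp_pos: [0.433, 0.1393, 0.1292]
eef_rot: [74.7, 90.0, -173.1]
contact_force: [-0.7, 0.1, -4.7]
gripper_width: 0.0298
```

```bash
python3 - <<'E'
from h import *
rep()
E
```

```text
27.43 tcp [0.433  0.1393 0.1292] jaw -157.84 xax [-0. -0. -1.] j6 -20.6 F [-0.69  0.14 -4.73] M [ 0.061  0.002 -0.007] w 0.0298
```

Request:
step_arm(steps=[[[0.04, 0, 0], 0], [[0.04, 0, 0], 0], [[0, 0, 0], 0], [[0, 0, 0], 0]])

```text
time_s: 27.77
tcp_pos: [0.4332, 0.1394, 0.1285]
eef_rot: [-102.2, 90.0, 10.0]
contact_force: [-3.7, 0.1, 6.3]
gripper_width: 0.0299
```

```bash
python3 - <<'E'
from h import *
rep()
E
```

```text
27.77 tcp [0.4332 0.1394 0.1285] jaw -157.81 xax [ 0.001  0.    -1.   ] j6 -20.6 F [-3.69  0.09  6.3 ] M [-0.165  1.648 -0.017] w 0.0299
```

Seated on the floor. Ease off the push, open, and rise.

Request:
step_arm(steps=[[[-0.05, 0, 0], 0], [[0, 0, 0], 0]])

```text
time_s: 27.93
tcp_pos: [0.4331, 0.1395, 0.1288]
eef_rot: [-67.3, 90.0, 44.9]
contact_force: [0.2, 0.8, -5.5]
gripper_width: 0.03
```

Request:
step_arm(steps=[[[0, 0, 0], 0], [[0, 0, 0], 0], [[0, 0, 0], 0], [[0, 0, 0], 0], [[0, 0, 0], 0], [[0, 0, 0], 0], [[0, 0, 0], 0], [[0, 0, 0], 0], [[0, 0, 0], 0], [[0, 0, 0], 0]], fingers=0)

```text
time_s: 28.77
tcp_pos: [0.433, 0.1393, 0.1286]
eef_rot: [143.0, 90.0, -104.9]
contact_force: [-0.2, -0.0, -0.2]
gripper_width: 0.0865
```

```bash
python3 - <<'E'
from h import *
rep()
E
```

```text
28.77 tcp [0.433  0.1393 0.1286] jaw -157.84 xax [-0. -0. -1.] j6 -20.6 F [-0.18 -0.03 -0.2 ] M [0.027 0.005 0.016] w 0.0865
```

Request:
step_arm(steps=[[[-0.3, 0, 0], 0], [[-0.6, 0, 0], 0], [[-1, 0, 0], 0], [[-1, 0, 0], 0], [[-1, 0, 0], 0], [[-1, 0, 0], 0], [[-1, 0, 0], 0], [[-1, 0, 0], 0], [[-1, 0, 0], 0], [[0, 0, 0.8], 0], [[0, 0, 0.8], 0], [[0, 0, 0.8], 0], [[0, 0, 0], 0], [[0, 0, 0], 0]])

```text
time_s: 29.93
tcp_pos: [0.4146, 0.1842, 0.2871]
eef_rot: [-72.2, 90.0, 40.0]
contact_force: [-0.1, 0.1, -0.1]
gripper_width: 0.0877
```

```bash
python3 - <<'E'
from h import *
rep()
w=capture("wrist");a=capture("side");b=capture("scene")
cv2.imwrite("pics/f1.png",np.hstack([cv2.resize(a[120:290,130:340],(400,324),interpolation=2),cv2.resize(b[100:270,140:350],(400,324),interpolation=2)]))
cv2.imwrite("pics/f2.png",w)
E
```

```text
29.93 tcp [0.4146 0.1842 0.2871] jaw -157.75 xax [ 0.  0. -1.] j6 -26.7 F [-0.12  0.08 -0.13] M [0.005 0.004 0.007] w 0.0877
```

View pics/f1.png

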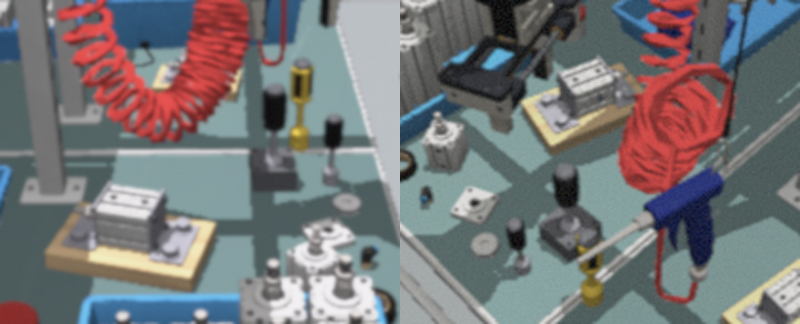

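View pics/f2.png

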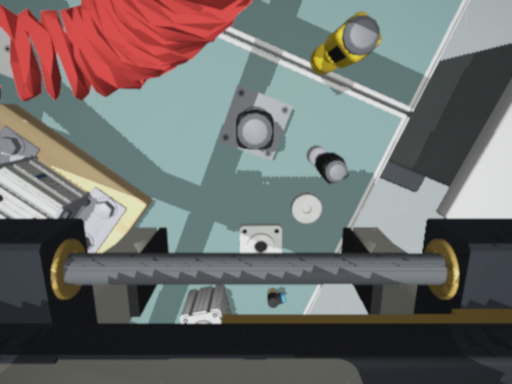

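```bash
python3 - <<'E'
from h import *
out=[]
for n in("side","scene"):
    m=camera_model(n); u,v=proj(m,[.5628,.303,.0495]).round().astype(int)
    for im in (cv2.imread(f"pics/{n}0.png"),capture(n)):
        out.append(cv2.resize(im[v-12:v+13,u-12:u+13],(400,300),interpolation=2))
cv2.imwrite("pics/cmp2.png",np.vstack([np.hstack(out[:2]),np.hstack(out[2:])]))
E
```

```text
(no output)
```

View pics/cmp2.png

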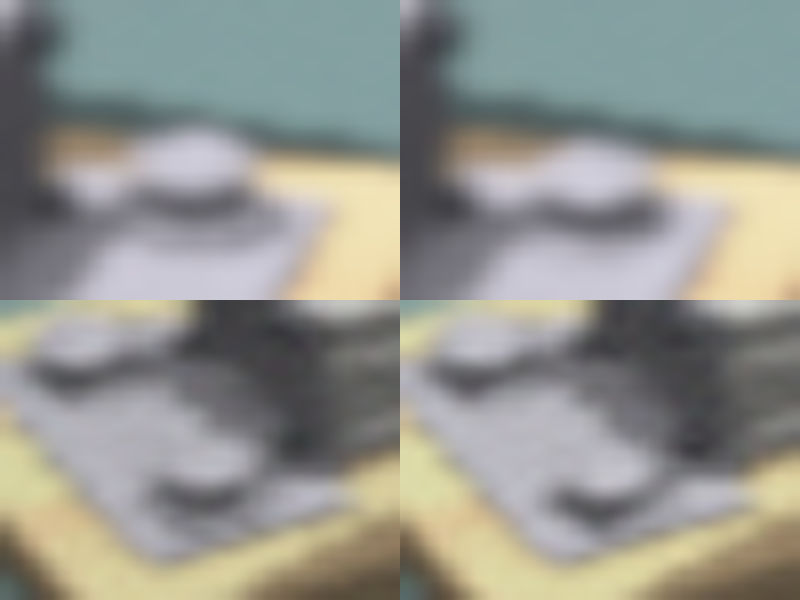

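```bash
python3 - <<'E'
from plant import *
print(close_job())
E
```

```text
the job is handed in; nothing more can be done
None
```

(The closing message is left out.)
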